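# Prime the dosing pump

## Robot

A 7-joint arm with a two-finger parallel gripper is mounted at the origin on a cart in front of the work surface, level with it; the furniture and walls round the work are solid. World frame = base frame: x ahead of the robot, y to its left, z up, the work surface at z = 0. Lengths are in m, angles in rad, forces in N, time in s.
With the tool pointing down it reaches from about 0.425 to 0.925 m from the base axis. Payload 6.8 kg.
Tool frame: the origin (TCP) lies midway between the tips of the shut fingers; the grasp point (between the pads) lies 19 mm behind it (bot.tcp_to_grasp is the distance from the TCP to the grasp point, in m); x points along the fingers, y is the direction in which the jaws open and shut, and the axes are right-handed (so a half turn about x gives the same grasp; the last joint's range is limited). The gripper opens to 88 mm and grips with 3 to 60 N. Pads are 20 mm wide; open, the fingers measure 115 mm over their backs; the gripper's body (75 mm by 178 mm) begins 61 mm behind the grasp point.
Start: joints at [-1.349, 0.477, 0.022, 1.555, -0.011, 1.109, -0.083], TCP at [0.219, 0.639, 0.195] pointing down, gripper open.
Joint ranges: [-2.96, 2.96], [-0.34, 2.1], [-1.41, 1.46], [0.24, 2.44], [-1.37, 4.51], [0.17, 1.92], [-2.96, 2.96]. Speed limits (rad/s): [2.39, 2.39, 3.14, 3.14, 3.14, 3.14, 3.14].

## Interface

Orientations are given as a unit quaternion [w, x, y, z].
In Python, from rig import bot, optics gives the robot as it stands.
- The arm moves only by the tool drive_tool, never from a script. Its argument "targets" is a list of rows, each a list of 4 numbers: the shift along the tool's x, y, z in m, then the turn about the tool's x in degrees. A call has 1 to 12 rows; each row shifts and turns the commanded pose from where the row before left it, along the tool's axes as they then stand; what a row does not reach is not made up. A row lasts 1/12 s, in which the tool goes at most 41.7 mm and 7.16 degrees, less where a joint would pass 70% of its speed; a pose out of reach is approached as far as the arm can. A call with a gripper value outside its range is refused whole. "grip" is the opening, from -1 (shut) to 1 (fully open), set as the call begins (left out, the last holds). The fingers move at their own pace and stop on an object; "force" is the grip in N (left out, the last holds). Time passes only in rows, so rows that do not move let the fingers close. It gives the time, the measured TCP pose, the force and the opening at its end, in the units of the state.
- bot.state(): the state, without advancing time (a new reading comes with each control period).
- optics.camera(name): name is "side" or "top"; returns a dict with "pixels" (384x512x3 uint8, blue, green, red), "range_z" (384x512 float32, m along the optical axis (not along the pixel's ray), 0 where there is no reading), "vertical_fov" (degrees; the focal length in pixels is half the picture's height over the tangent of half this angle, whatever the lens; pixels are square), "cx", "cy" (the principal point, pixels), "dist" ([k1, k2, p1, p2, k3] as OpenCV has them; the pictures are not rectified), "extrinsics" (4x4, takes a point from camera to world coordinates). Camera axes: x right, y down, z forward; pixel columns grow to the right and rows downward; lengths in m; the calibration is good to about 2 mm. A picture is of the moment at which its call begins.
- bot.finish_job(): hands the job in, once; it reports no verdict.
The state is a dict: "t": time; "joint_positions": joint angles; "joint_velocities": joint speeds; "joint_torque": joint torques, N m; "eef_pos": TCP position; "ee_rot": TCP orientation; "wrist_force": force on the tool from outside, world axes, zero at the start; "torque": the same for the moment, N m; "width": finger opening in m.
Only numpy, scipy, OpenCV 4.12 (cv2) and the standard library are available. Lean on these libraries where they do the work, as an engineer would, in place of code of your own. Each camera call takes 0.05 s, during which the arm holds its last target. There are 200 camera calls.

## Task

Prime the dosing pump with your closed fingertips: first switch the rocker on by pushing its raised far end fully down, then push the round button fully in so that it stays in, and only then press the long bar key fully down. Finish while still holding the bar key down. Pick nothing up, and leave the bottles and other things where they stand.

Things in the scene. Friction and masses are not known exactly. Their poses are not given: they have to be found in the camera images.
- console: Dosing pump console, fixed: base plate 155 x 270 x 12 mm carrying three white modules (88 x 76 mm, 58 mm tall) side by side in any order, 84 mm apart along its y axis; flat tops 70 mm above the worktop. Origin on the worktop under the middle of the row; x points to its far side, z up; modules point the same way. The controls are black, on the modules' tops, pressed straight down.
- power_module: The module with the rectangular tilting rocker. Fixed. Origin: centre of its underside, 12 mm above the worktop (rocker pivot 60 mm above this origin).
- drive_module: The module with the round push button and, on its front face, a grey roller pump head. Fixed. Origin: centre of its underside, 12 mm above the worktop.
- prime_module: The module with the long bar key and two short steel hose ports on its front face. Fixed. Origin: centre of its underside, 12 mm above the worktop.
- rocker_raised_end (a point): Point on the rocker's upper face near its far end, which stands up while it is off: 20 mm from the pivot. The rocker is 56 mm long (x), 34 mm wide (y), pivots about the module's y axis at its middle. While off this point is about 82 mm above the worktop, when fully on 75 mm. The point moves with the rocker. Pushing it down takes about 3 N.
- rocker (a joint): Rocker angle in rad: 0 = off (far end up), 0.36 = fully on (far end down, at its stop). Stays where it is left.
- round_button_top (a point): Centre of the flat top of the round button, 34 mm in diameter; 86 mm above the worktop when out, 78 mm when fully in. Moves with the button.
- round_button (a joint): Travel of the round button in m: 0 = out, 0.008 = fully in, at its stop. Needs about 3 N and stays in where it is left.
- bar_key_top (a point): Centre of the flat top of the bar key, 62 mm long (y), 22 mm wide (x); 84 mm above the worktop when up, 77 mm when fully down. Moves with the key.
- bar_key (a joint): Travel of the bar key in m: 0 = up, 0.007 = fully down, at its stop. A spring lifts it again: 1.6 N at the start, 4.4 N at the stop.
- steel_flask: Bystander: small plain steel flask, 34 mm across, 75 mm tall, loose, stands on the console's front ledge. Origin: centre of its underside.
- buffer_bottle: Bystander: small white plastic bottle with a screw cap, 36 mm across, 82 mm tall, loose, stands on the console's front ledge. Origin: centre of its underside.
- amber_bottle: Bystander: brown glass bottle with a black cap, 54 mm across, 112 mm tall, loose, stands on the worktop. Origin: centre of its underside.
- wash_bottle: Bystander: wash bottle with a bent spout, 60x106 mm, 181 mm tall, loose, stands on the worktop. Origin: centre of its underside.
- petri_dish: Bystander: flat round dish, 89 mm across, 16 mm tall, loose, stands on the worktop. Origin: centre of its underside.
- tube_rack: Bystander: empty test tube rack, 62x190 mm, 65 mm tall, loose, stands on the worktop. Origin: centre of its underside.

How it is judged:
By the outcome, as a careful person would: the job done as asked, in the order asked, and still so for the second after the job is handed in, while the arm keeps its last pose, push and grip.
It also fails if it takes over 48 s, if anything falls off the work surface, if the arm or the gripper's body presses on something with over 40 N, if the wrist force passes 120 N, or if a joint passes its speed limit or range.

## Working session

There is one attempt and no reset: what is moved stays moved. The work goes in short steps, Python scripts to look and compute and a tool call to move; the robot and the scene stay as the last step left them, time stands still between calls to the robot, and variables do not carry over. Pictures are saved under pics/ and viewed, and the job is handed in when it is done.

Besides the shell and the picture viewer there is one more tool, called after "Call:" by a JSON object that holds its "op" and its "data", one argument or row to a line. drive_tool: Moves the arm, as the interface text tells. Its arguments: {"type":"object","properties":{"targets":{"type":"array","items":{"type":"array","items":{"type":"number"}}},"grip":{"type":"number"},"force":{"type":"number"}},"required":["targets"]}

```bash
mkdir -p pics
cat > h.py <<'E'
import numpy as np, cv2
from rig import bot, optics
def grab(n,tag):
    c=optics.camera(n); cv2.imwrite(f'pics/{tag}.png',c['pixels']); np.savez(f'{tag}.npz',**{k:c[k] for k in c}); return c
def K(c):
    f=c['pixels'].shape[0]/2/np.tan(np.radians(float(c['vertical_fov']))/2)
    return np.array([[f,0,float(c['cx'])],[0,f,float(c['cy'])],[0,0,1]])
def ray(c,u,v):
    p=cv2.undistortPoints(np.array([[[u,v]]],float),K(c),np.array(c['dist'],float))[0,0]
    return np.array([p[0],p[1],1])
def p_depth(c,u,v,r=1):
    w=c['range_z'][int(v)-r:int(v)+r+1,int(u)-r:int(u)+r+1]; z=np.median(w[w>0])
    E=c['extrinsics']; return E[:3,:3]@(ray(c,u,v)*z)+E[:3,3]
def p_plane(c,u,v,h):
    E=c['extrinsics']; d=E[:3,:3]@ray(c,u,v); o=E[:3,3]; return o+d*(h-o[2])/d[2]
def proj(c,P):
    E=np.linalg.inv(c['extrinsics']); q,_=cv2.projectPoints(np.array(P,float).reshape(-1,1,3),cv2.Rodrigues(E[:3,:3])[0],E[:3,3],K(c),np.array(c['dist'],float)); return q[:,0]
E
python3 - <<'E'
from h import *
for n in('side','top'):
    c=grab(n,n+'0'); print(n,c['extrinsics'].round(3).tolist(),c['vertical_fov'])
    cv2.imwrite(f'pics/{n}0b.png',cv2.resize(c['pixels'],(800,600)))
print(bot.state())
E
```

```text
side [[0.826, -0.271, 0.494, -0.325], [-0.564, -0.396, 0.725, -1.124], [-0.001, -0.877, -0.48, 0.848], [0.0, 0.0, 0.0, 1.0]] 47.02655866512515
top [[-0.009, -0.978, 0.21, 0.095], [-1.0, 0.009, 0.002, -0.004], [-0.004, -0.21, -0.978, 1.762], [0.0, 0.0, 0.0, 1.0]] 48.91691792432908
{'t': 0.1, 'joint_positions': array([-1.34910249,  0.47770518,  0.0223411 ,  1.5563219 , -0.01149545,
        1.1093172 , -0.08308156]), 'joint_velocities': array([-0.00234617, -0.00175078,  0.00098403, -0.00391763, -0.00060888,
       -0.00112287, -0.00060905]), 'joint_torque': array([ 3.81336649e-03, -5.84091961e+01,  1.53969314e+00, -2.73311824e+01,
       -5.42341406e-02,  1.31382560e-02,  6.32640990e-05]), 'eef_pos': array([0.21842263, 0.63806747, 0.19390014]), 'ee_rot': array([ 0.69746542,  0.11548565,  0.69756917, -0.11662891]), 'wrist_force': array([ 0.09314287,  0.83022438, -0.15106134]), 'torque': array([ 0.02165048, -0.06979678,  0.0629994 ]), 'width': 0.08788966190117004}
```

View pics/side0b.png

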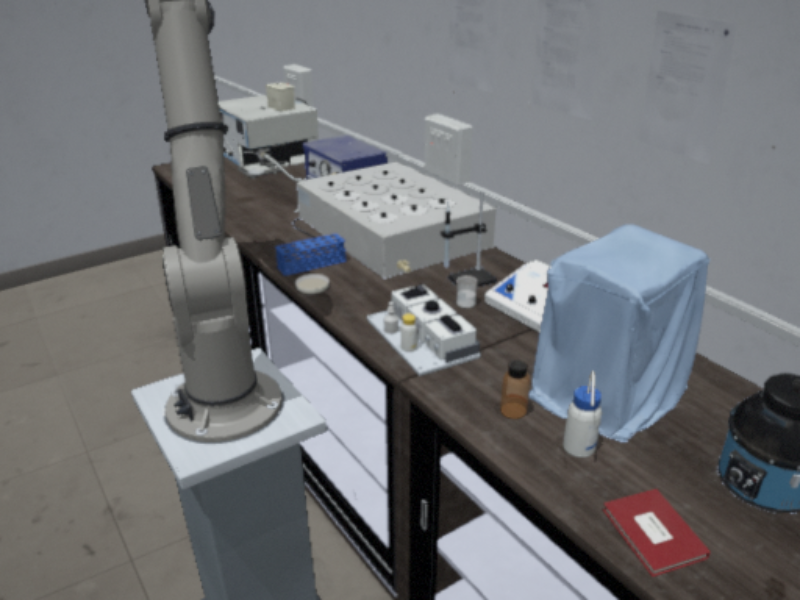

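View pics/top0b.png

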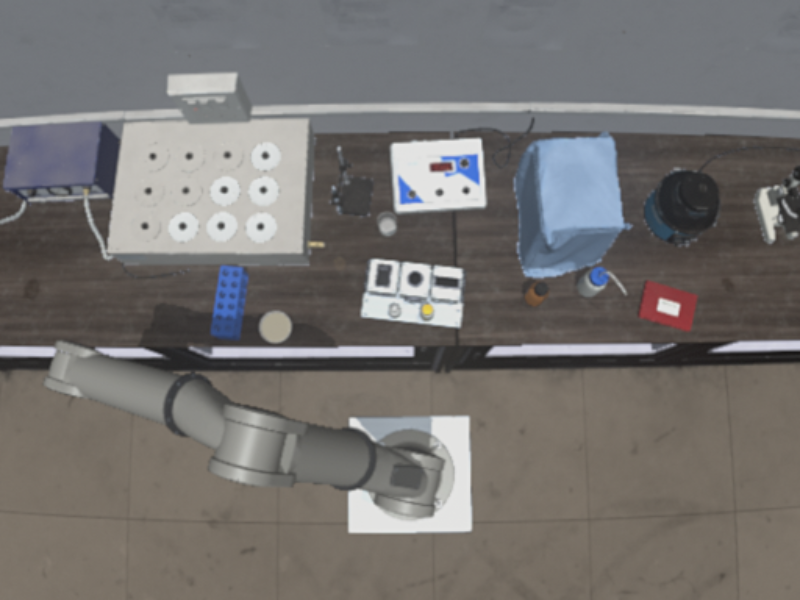

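The console stands at about (413, 292) in the enlarged top view, with the rocker on the left, the round button in the middle and the bar key on the right. In the side view it is at about (430, 325). I'll enlarge both.

Run:
```python
import cv2
a=cv2.imread('pics/top0.png')[155:220,220:310]; cv2.imwrite('pics/tc.png',cv2.resize(a,None,fx=8,fy=8,interpolation=cv2.INTER_CUBIC))
a=cv2.imread('pics/side0.png')[175:245,230:315]; cv2.imwrite('pics/sc.png',cv2.resize(a,None,fx=8,fy=8,interpolation=cv2.INTER_CUBIC))
```

```text
(no output)
```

View pics/tc.png

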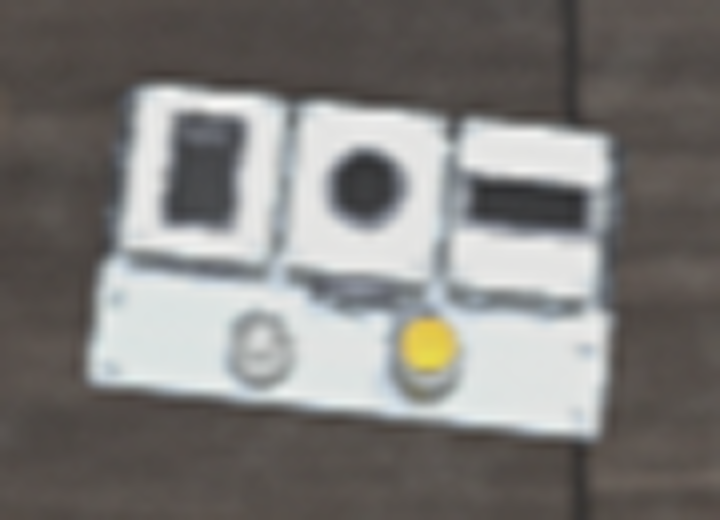

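View pics/sc.png

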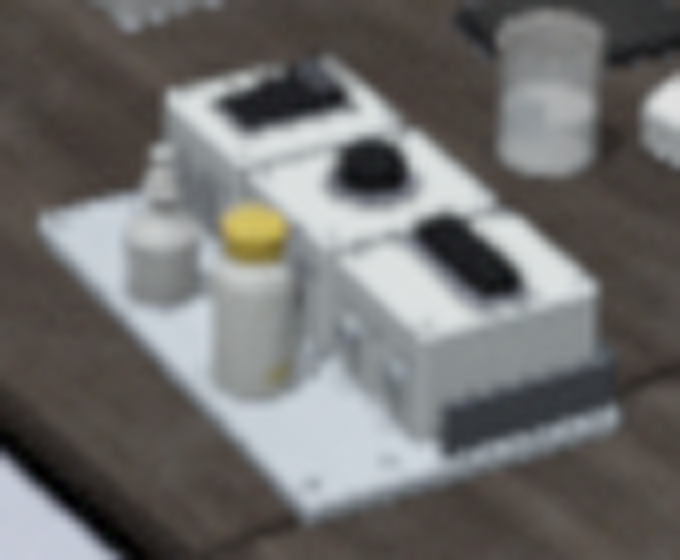

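In the top crop I read: rocker centre (205,170), button (367,186), bar (528,205). In the side crop: button top (372,160), bar top (470,250), rocker (283,97). I'll triangulate these and compare them with the depth readings and the given heights.

```bash
cat > m.py <<'E'
from h import *
T=dict(np.load('top0.npz')); S=dict(np.load('side0.npz'))
t={'rock':(205,170),'btn':(367,186),'bar':(528,205)}; s={'rock':(283,97),'btn':(372,160),'bar':(470,250)}
hh={'rock':.076,'btn':.086,'bar':.084}; R={}
for k in t:
    a=(220+(t[k][0]-3.5)/8,155+(t[k][1]-3.5)/8); b=(230+(s[k][0]-3.5)/8,175+(s[k][1]-3.5)/8)
    A=[];y=[]
    for c,q in((T,a),(S,b)):
        d=c['extrinsics'][:3,:3]@ray(c,*q); d/=np.linalg.norm(d); M=np.eye(3)-np.outer(d,d); A.append(M); y.append(M@c['extrinsics'][:3,3])
    X=np.linalg.lstsq(np.vstack(A),np.hstack(y),rcond=None)[0]
    R[k]=p_plane(T,*a,hh[k]); print(k,'tri',X.round(4),'depth',p_depth(T,*np.round(a)).round(4),p_depth(S,*np.round(b)).round(4),'plane',R[k].round(4),p_plane(S,*b,hh[k]).round(4))
# module-top corners: far-left, far-right, row ends
for n,(x,y) in {'FL':(130,88),'FR':(610,132),'NL':(122,250),'NR':(600,297)}.items():
    print(n,p_plane(T,220+(x-3.5)/8,155+(y-3.5)/8,.07).round(4))
v=R['rock']-R['bar']; print(np.linalg.norm(v[:2]),np.degrees(np.arctan2(-v[0],v[1])))
E
python3 m.py
```

```text
rock tri [0.5153 0.0608 0.0757] depth [0.5139 0.0614 0.0783] [0.5131 0.0572 0.0767] plane [0.5153 0.0607 0.076 ] [0.5151 0.0604 0.076 ]
btn tri [ 0.5046 -0.0227  0.0836] depth [ 0.503  -0.0206  0.0852] [ 0.5026 -0.0257  0.084 ] plane [ 0.5036 -0.0224  0.086 ] [ 0.5025 -0.0262  0.086 ]
bar tri [ 0.4952 -0.1053  0.0802] depth [ 0.4943 -0.1064  0.083 ] [ 0.4936 -0.1074  0.0812] plane [ 0.4933 -0.1045  0.084 ] [ 0.4923 -0.1107  0.084 ]
FL [0.5611 0.0999 0.07  ]
FR [ 0.5351 -0.1487  0.07  ]
NL [0.4749 0.1037 0.07  ]
NR [ 0.4479 -0.1413  0.07  ]
0.1667484741918066 -7.5749009631585515
```

Spacing (167 mm against 168 mm), heights and position all agree with the text. The console yaw is about -6.5°. Next: the tool axes and the height of obstacles along the way.

```bash
cat > d.py <<'E'
from h import *
from scipy.spatial.transform import Rotation as Ro
import sys
s=bot.state(); q=s['ee_rot']; M=Ro.from_quat([q[1],q[2],q[3],q[0]]).as_matrix()
print('t',s['t'],'pos',s['eef_pos'].round(4),'F',s['wrist_force'].round(2),'w',round(s['width'],4)); print('axes xyz cols\n',M.round(3))
for a in sys.argv[1:]:
    P=np.array(eval(a)); print(a,'tool shift',(M.T@(P-s['eef_pos'])).round(4))
E
python3 d.py "(.218,.638,.33)" "(.537,.058,.33)"
python3 - <<'E'
from h import *
T=dict(np.load('top0.npz'))
for n,(u,v) in dict(boxnear=(250,235),boxleft=(140,235),panel=(218,90),rack=(230,300),stand=(340,155),standb=(355,195),cloth=(570,200),beaker=(388,225)).items():
    print(n,p_depth(T,u*.64,v*.64).round(3))
E
```

```text
t 0.1 pos [0.2184 0.6381 0.1939] F [ 0.09  0.83 -0.15] w 0.0879
axes xyz cols
 [[-0.     0.324  0.946]
 [-0.002  0.946 -0.324]
 [-1.    -0.002  0.   ]]
(.218,.638,.33) tool shift [-0.1361 -0.0004 -0.0004]
(.537,.058,.33) tool shift [-0.1353 -0.4459  0.4893]
boxnear [0.611 0.406 0.133]
boxleft [0.617 0.704 0.136]
panel [0.921 0.456 0.336]
rack [0.454 0.469 0.064]
stand [0.799 0.166 0.207]
standb [0.762 0.142 0.017]
cloth [ 0.634 -0.387  0.311]
beaker [0.668 0.049 0.03 ]
```

Call:
{"op": "drive_tool", "data": {
  "targets": [
    [-0.03, 0, 0, 0],
    [-0.03, 0, 0, 0],
    [0, -0.01, 0.01, 0],
    [0, -0.02, 0.022, 0],
    [0, -0.02, 0.022, 0],
    [0, -0.02, 0.022, 0],
    [0, -0.02, 0.022, 0],
    [0, -0.02, 0.022, 0],
    [0, -0.02, 0.022, 0],
    [0, -0.02, 0.022, 0],
    [0, -0.02, 0.022, 0],
    [0, -0.02, 0.022, 0]
  ],
  "grip": -1,
  "force": 20
}}

```text
t: 1.1
eef_pos: [0.3542, 0.3899, 0.2545]
ee_rot: [0.697, 0.116, 0.698, -0.116]
wrist_force: [0.1, 0.4, -0.3]
width: 0.0112
```

Call:
{"op": "drive_tool", "data": {
  "targets": [
    [0, -0.02, 0.022, 0],
    [0, -0.02, 0.022, 0],
    [0, -0.02, 0.022, 0],
    [0, -0.02, 0.022, 0],
    [0, -0.02, 0.022, 0],
    [0, -0.02, 0.022, 0],
    [0, -0.02, 0.022, 0],
    [0, -0.02, 0.022, 0],
    [0, -0.02, 0.022, 0],
    [0, -0.02, 0.022, 0],
    [0, 0, 0, -6.2],
    [0, 0, 0, -6.2]
  ]
}}

```text
t: 2.1
eef_pos: [0.4977, 0.1287, 0.2545]
ee_rot: [0.706, 0.04, 0.706, -0.04]
wrist_force: [-0.2, 0.7, -0.5]
width: 0.0006
```

Call:
{"op": "drive_tool", "data": {
  "targets": [
    [0, 0, 0, 0],
    [0, 0, 0, 0]
  ]
}}

```text
t: 2.27
eef_pos: [0.497, 0.131, 0.2545]
ee_rot: [0.706, 0.041, 0.706, -0.041]
wrist_force: [0.4, 0.2, 0.4]
width: 0.0009
```

```bash
python3 d.py "(.540,.058,.11)" "(.540,.058,.084)"
```

```text
t 2.2667 pos [0.497  0.131  0.2545] F [0.37 0.23 0.41] w 0.0009
axes xyz cols
 [[-0.001  0.116  0.993]
 [-0.     0.993 -0.116]
 [-1.    -0.    -0.001]]
(.540,.058,.11) tool shift [ 0.1445 -0.0675  0.0513]
(.540,.058,.084) tool shift [ 0.1705 -0.0675  0.0513]
```

Call:
{"op": "drive_tool", "data": {
  "targets": [
    [0, -0.017, 0.013, 0],
    [0, -0.017, 0.013, 0],
    [0, -0.017, 0.013, 0],
    [0, -0.0165, 0.0125, 0],
    [0.035, 0, 0, 0],
    [0.035, 0, 0, 0],
    [0.035, 0, 0, 0],
    [0.02, 0, 0, 0],
    [0.015, 0, 0, 0],
    [0, 0, 0, 0],
    [0, 0, 0, 0]
  ]
}}

```text
t: 3.18
eef_pos: [0.5402, 0.0584, 0.1144]
ee_rot: [0.705, 0.04, 0.706, -0.041]
wrist_force: [-0.5, 0.0, 0.7]
width: 0.0005
```

```bash
cat > look.py <<'E'
from h import *
import sys
n=sys.argv[1]
T=grab('top','top'+n); S=grab('side','side'+n)
p=bot.state()['eef_pos']; im=[]
for c,f in((T,'t'),(S,'s')):
    u,v=proj(c,p)[0]; print(f,u,v)
a=cv2.resize(T['pixels'][155:220,220:310],None,fx=5,fy=5,interpolation=2); b=cv2.resize(S['pixels'][170:235,230:310],None,fx=5,fy=5,interpolation=2)
cv2.imwrite(f'pics/l{n}.png',np.vstack([a]) if 0 else cv2.hconcat([a[:, :400],b]))
E
python3 look.py 1; python3 d.py
```

```text
t 245.3497194370477 167.09827064763493
s 271.1482818351972 175.4894856478614
t 3.2833 pos [0.5416 0.0585 0.1159] F [ 0.52 -0.44 -0.05] w 0.0006
axes xyz cols
 [[ 0.002  0.114  0.993]
 [ 0.     0.993 -0.114]
 [-1.     0.001  0.002]]
```

View pics/l1.png

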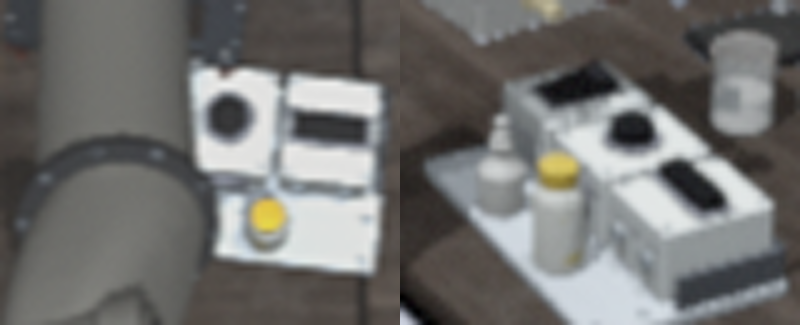

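The crop doesn't show the fingers where I expected them, so I'll view the whole side picture.

```bash
python3 -c "
import cv2
a=cv2.imread('pics/side1.png'); cv2.imwrite('pics/s1b.png',cv2.resize(a[110:250,190:340],None,fx=4,fy=4,interpolation=2))"
```

```text
(no output)
```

View pics/s1b.png

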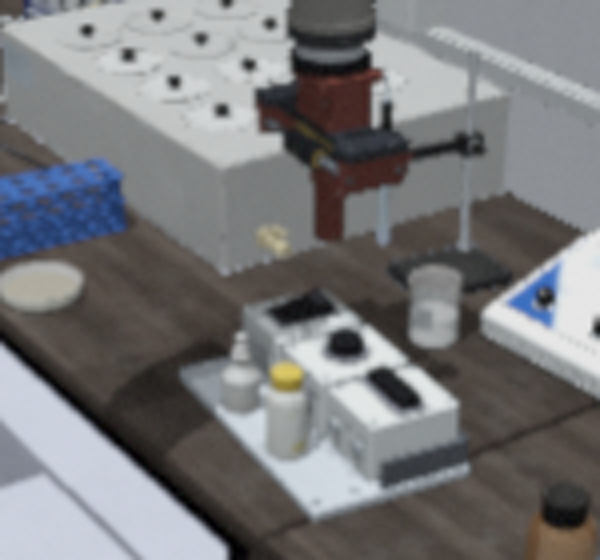

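The fingertips show at about (272.5,169.5), but the reported TCP projects to (271,175.5). That is roughly 20 mm apart and needs explaining before contact.

Run:
```python
from h import *
S=dict(np.load('side1.npz'))
np.set_printoptions(linewidth=200)
print(S['range_z'][158:182,264:282:2].round(3))
for v in(160,164,167,169): print(v,p_depth(S,272,v).round(4),p_depth(S,272,v,0).round(4))
p=bot.state()['eef_pos']; print(proj(S,[p,p+[0,0,.02],p+[0,0,.061]]))
a=S['pixels'][140:190,245:300]; cv2.imwrite('pics/f1.png',cv2.resize(a,None,fx=11,fy=11,interpolation=0))
```

```text
[[1.863 1.873 1.6   1.588 1.584 1.508 1.51  1.515 1.521]
 [1.866 1.871 1.6   1.588 1.59  1.593 1.515 1.907 1.926]
 [1.866 1.867 1.604 1.585 1.593 1.593 1.901 1.91  1.919]
 [1.873 1.885 1.612 1.593 1.592 1.595 1.915 1.913 1.921]
 [1.879 1.884 1.607 1.593 1.599 1.601 1.917 1.918 1.925]
 [1.876 1.873 1.602 1.6   1.603 1.607 1.915 1.917 1.924]
 [1.878 1.895 1.621 1.598 1.6   1.605 1.912 1.917 1.932]
 [1.872 1.888 1.608 1.595 1.605 1.611 1.911 1.923 1.94 ]
 [1.883 1.891 1.613 1.613 1.614 1.61  1.923 1.925 1.937]
 [1.881 1.894 1.617 1.606 1.608 1.612 1.927 1.932 1.942]
 [1.883 1.893 1.621 1.601 1.609 1.621 1.926 1.935 1.945]
 [1.89  1.899 1.625 1.611 1.612 1.621 1.929 1.969 1.963]
 [1.896 1.891 1.912 1.605 1.61  1.953 1.949 1.959 1.946]
 [1.899 1.898 1.903 1.916 1.937 1.945 1.935 1.941 1.938]
 [1.896 1.907 1.932 1.936 1.937 1.932 1.926 1.94  1.933]
 [1.921 1.919 1.921 1.922 1.924 1.934 1.929 1.923 1.923]
 [1.921 1.916 1.92  1.921 1.915 1.916 1.916 1.914 1.914]
 [1.905 1.897 1.904 1.907 1.912 1.894 1.909 1.912 1.909]
 [1.893 1.896 1.9   1.893 1.896 1.9   1.901 1.892 1.891]
 [1.883 1.888 1.885 1.893 1.895 1.895 1.89  1.885 1.895]
 [1.883 1.876 1.883 1.885 1.877 1.884 1.881 1.874 1.875]
 [1.88  1.876 1.874 1.871 1.876 1.869 1.866 1.87  1.863]
 [1.865 1.873 1.864 1.869 1.861 1.864 1.866 1.866 1.867]
 [1.86  1.857 1.856 1.858 1.862 1.855 1.854 1.861 1.852]]
160 [0.536  0.0471 0.1848] [0.536  0.0471 0.1848]
164 [0.5378 0.0492 0.1675] [0.5358 0.0464 0.1691]
167 [0.538  0.0491 0.1554] [0.5373 0.0482 0.156 ]
169 [0.5367 0.0472 0.1484] [0.5376 0.0484 0.1477]
[[271.14828184 175.48948565]
 [271.22099418 170.63829742]
 [271.37136379 160.51908565]]
```

View pics/f1.png

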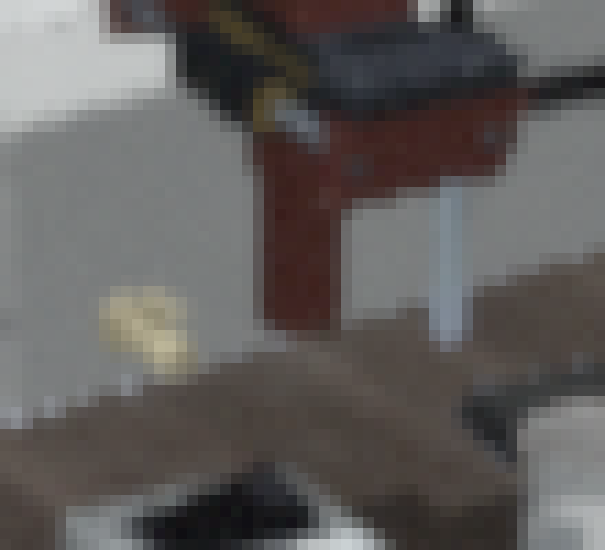

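The fingers' x and y agree: the near face is at (0.537, 0.048), which puts the centre at about (0.540, 0.058). Their visible lower end is at z≈0.146 against a reported 0.115. I'll go down 20 mm and compare again, watching the force.

Call:
{"op": "drive_tool", "data": {
  "targets": [
    [0.005, 0, 0, 0],
    [0.005, 0, 0, 0],
    [0.005, 0, 0, 0],
    [0.005, 0, 0, 0],
    [0, 0, 0, 0],
    [0, 0, 0, 0]
  ]
}}

```text
t: 3.78
eef_pos: [0.5404, 0.058, 0.0943]
ee_rot: [0.706, 0.04, 0.706, -0.04]
wrist_force: [-0.8, 0.2, -0.1]
width: 0.0001
```

```bash
cat > tip.py <<'E'
from h import *
import sys
n=sys.argv[1]; S=grab('side','side'+n); s=bot.state(); p=s['eef_pos']; q=proj(S,p)[0]
print(s['t'],p.round(4),s['wrist_force'].round(2),'proj',q.round(1))
u=int(round(q[0]))
x0,y0=235,140
z=S['range_z'][:,u]
for v in range(int(q[1])-14,int(q[1])+8,1): print(v,p_depth(S,u,v,0).round(3))
cv2.imwrite(f'pics/f{n}.png',cv2.resize(S['pixels'][y0:y0+70,x0:x0+75],None,fx=8,fy=8,interpolation=2))
E
python3 tip.py 2
```

```text
3.8333 [0.5407 0.0581 0.0946] [ 0.24 -0.02  0.1 ] proj [270.9 180.7]
166 [0.528 0.041 0.165]
167 [0.532 0.047 0.158]
168 [0.534 0.05  0.152]
169 [0.531 0.045 0.151]
170 [0.536 0.052 0.143]
171 [0.538 0.055 0.137]
172 [0.534 0.05  0.136]
173 [0.533 0.048 0.133]
174 [0.535 0.05  0.127]
175 [0.537 0.053 0.121]
176 [ 0.676  0.244 -0.001]
177 [ 0.674  0.24  -0.003]
178 [ 0.671  0.236 -0.006]
179 [ 0.665  0.228 -0.005]
180 [ 0.653  0.212 -0.   ]
181 [ 0.65   0.207 -0.002]
182 [ 0.643  0.197 -0.   ]
183 [0.564 0.089 0.065]
184 [0.542 0.06  0.079]
185 [0.538 0.053 0.079]
186 [0.532 0.045 0.08 ]
187 [0.531 0.044 0.077]
```

View pics/f2.png

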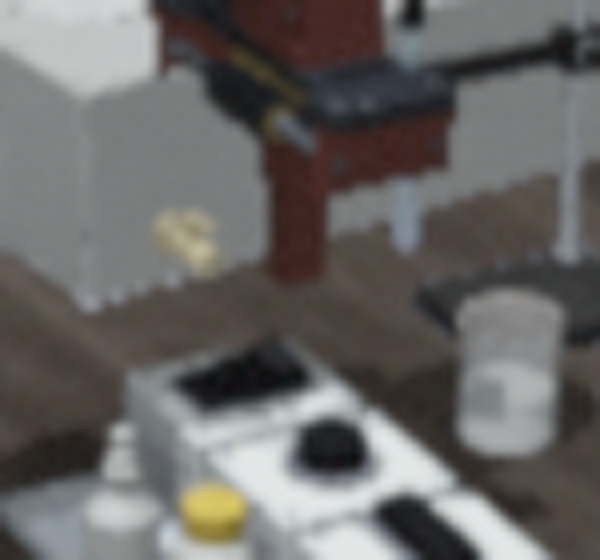

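The same offset of about +26 mm appears again, so contact should come about 38 mm lower. Going down slowly and watching the force.

Call:
{"op": "drive_tool", "data": {
  "targets": [
    [0.005, 0, 0, 0],
    [0.005, 0, 0, 0],
    [0.005, 0, 0, 0],
    [0.005, 0, 0, 0],
    [0.003, 0, 0, 0],
    [0.003, 0, 0, 0],
    [0, 0, 0, 0],
    [0, 0, 0, 0]
  ]
}}

```text
t: 4.5
eef_pos: [0.5406, 0.0581, 0.0685]
ee_rot: [0.706, 0.04, 0.706, -0.04]
wrist_force: [0.8, -0.2, 0.5]
width: 0.0006
```

```bash
python3 tip.py 3
```

```text
4.55 [0.5409 0.0581 0.0688] [ 0.1   0.32 -0.41] proj [270.9 186.8]
172 [0.531 0.046 0.138]
173 [0.532 0.047 0.134]
174 [0.536 0.052 0.126]
175 [0.534 0.049 0.124]
176 [0.533 0.047 0.121]
177 [0.538 0.054 0.112]
178 [0.531 0.044 0.114]
179 [0.539 0.055 0.104]
180 [0.535 0.05  0.102]
181 [0.536 0.052 0.097]
182 [ 0.644  0.199 -0.001]
183 [0.564 0.089 0.065]
184 [0.543 0.06  0.079]
185 [0.539 0.055 0.078]
186 [0.533 0.046 0.08 ]
187 [0.535 0.05  0.073]
188 [0.533 0.047 0.071]
189 [0.527 0.039 0.072]
190 [0.53  0.042 0.066]
191 [0.526 0.036 0.065]
192 [0.522 0.031 0.065]
193 [0.514 0.02  0.068]
```

View pics/f3.png

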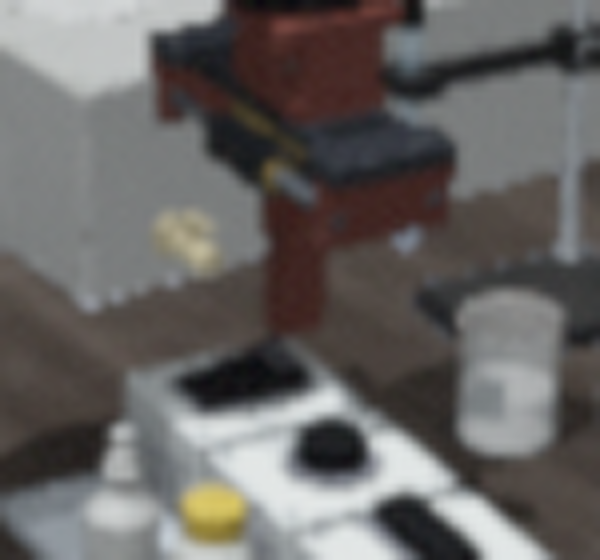

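The tip is at about z 0.095, over the rocker's far end but slightly far of it, so I'll shift 4 mm nearer and continue slowly.

Call:
{"op": "drive_tool", "data": {
  "targets": [
    [0, 0, -0.004, 0],
    [0.003, 0, 0, 0],
    [0.003, 0, 0, 0],
    [0.002, 0, 0, 0],
    [0.002, 0, 0, 0],
    [0, 0, 0, 0]
  ]
}}

```text
t: 5.05
eef_pos: [0.5365, 0.0586, 0.0582]
ee_rot: [0.706, 0.04, 0.706, -0.04]
wrist_force: [1.4, 0.3, 0.5]
width: 0.0005
```

Call:
{"op": "drive_tool", "data": {
  "targets": [
    [0.002, 0, 0, 0],
    [0, 0, 0, 0]
  ]
}}

```text
t: 5.22
eef_pos: [0.5366, 0.0586, 0.0565]
ee_rot: [0.706, 0.04, 0.706, -0.04]
wrist_force: [0.2, -0.4, -0.6]
width: 0.0006
```

Call:
{"op": "drive_tool", "data": {
  "targets": [
    [0.002, 0, 0, 0],
    [0, 0, 0, 0]
  ]
}}

```text
t: 5.38
eef_pos: [0.5372, 0.0586, 0.0548]
ee_rot: [0.706, 0.04, 0.706, -0.04]
wrist_force: [0.4, 0.2, 0.5]
width: 0.0003
```

Call:
{"op": "drive_tool", "data": {
  "targets": [
    [0.002, 0, 0, 0],
    [0, 0, 0, 0]
  ]
}}

```text
t: 5.55
eef_pos: [0.5378, 0.0585, 0.053]
ee_rot: [0.707, 0.04, 0.705, -0.04]
wrist_force: [0.9, 0.1, 2.3]
width: 0.0006
```

```bash
python3 tip.py 4 | sed -n '1p;8,30p'
```

```text
5.6 [0.5375 0.0586 0.053 ] [ 1.63 -1.54  1.99] proj [270.  190.7]
182 [0.53  0.049 0.096]
183 [0.532 0.052 0.09 ]
184 [0.533 0.054 0.085]
185 [0.53  0.05  0.083]
186 [0.532 0.052 0.077]
187 [0.529 0.048 0.076]
188 [0.529 0.047 0.072]
189 [0.528 0.046 0.069]
190 [0.525 0.042 0.067]
191 [0.522 0.037 0.066]
192 [0.515 0.027 0.068]
193 [0.512 0.024 0.067]
194 [0.516 0.029 0.059]
195 [0.502 0.01  0.068]
196 [0.499 0.006 0.066]
197 [ 0.492 -0.005  0.07 ]
```

View pics/f4.png

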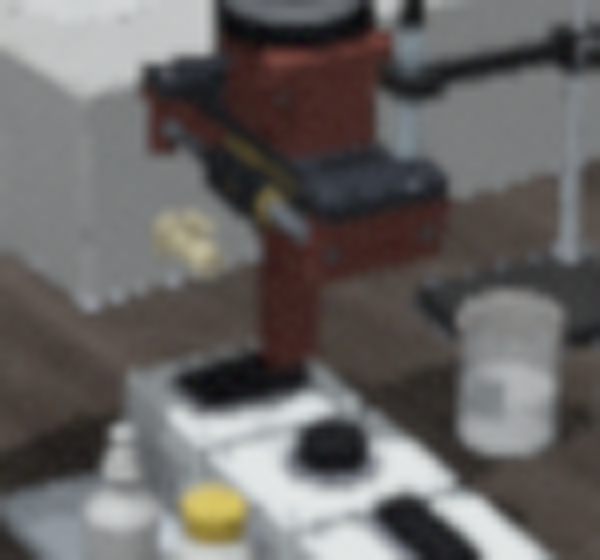

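Contact at a reported z of about 0.054 with roughly 2.3 N, so the rocker is starting to move. Pressing on to the stop.

Call:
{"op": "drive_tool", "data": {
  "targets": [
    [0.002, 0, 0, 0],
    [0.002, 0, 0, 0],
    [0, 0, 0, 0]
  ]
}}

```text
t: 5.85
eef_pos: [0.5387, 0.0585, 0.0494]
ee_rot: [0.707, 0.04, 0.705, -0.04]
wrist_force: [4.2, -1.1, 3.8]
width: 0.0004
```

Call:
{"op": "drive_tool", "data": {
  "targets": [
    [0.0015, 0, 0, 0],
    [0, 0, 0, 0]
  ]
}}

```text
t: 6.02
eef_pos: [0.539, 0.0585, 0.0487]
ee_rot: [0.707, 0.041, 0.705, -0.04]
wrist_force: [1.2, -1.9, 12.5]
width: 0.0007
```

Call:
{"op": "drive_tool", "data": {
  "targets": [
    [0.0015, 0, 0, 0],
    [0, 0, 0, 0]
  ]
}}

```text
t: 6.18
eef_pos: [0.5391, 0.0585, 0.0483]
ee_rot: [0.707, 0.041, 0.705, -0.04]
wrist_force: [-1.8, -1.5, 24.1]
width: 0.0
```

It stops rigidly at 24 N, with the tip at about 76 mm as expected for fully on. I'll lift to 30 mm and check.

Call:
{"op": "drive_tool", "data": {
  "targets": [
    [-0.005, 0, 0, 0],
    [-0.015, 0, 0, 0],
    [-0.02, 0, 0, 0],
    [0, -0.02, 0, 0],
    [0, -0.03, 0, 0],
    [0, -0.03, 0, 0],
    [0, 0, 0, 0],
    [0, 0, 0, 0]
  ]
}}

```text
t: 6.85
eef_pos: [0.5264, -0.0226, 0.0853]
ee_rot: [0.705, 0.041, 0.707, -0.041]
wrist_force: [-0.2, 0.9, 0.4]
width: 0.0006
```

```bash
python3 tip.py 5 | head -1; python3 d.py "(.504,-.0225,.075)"
python3 - <<'E'
from h import *
for n in '05':
    S=dict(np.load(f'side{n}.npz')); cv2.imwrite(f'pics/rk{n}.png',cv2.resize(S['pixels'][178:200,250:285],None,fx=11,fy=11,interpolation=2))
a=cv2.hconcat([cv2.imread('pics/rk0.png'),cv2.imread('pics/rk5.png')]); cv2.imwrite('pics/rk.png',a)
E
```

```text
6.9 [ 0.5269 -0.0208  0.0853] [0.98 1.61 0.84] proj [280.6 192.3]
t 6.9 pos [ 0.5269 -0.0208  0.0853] F [0.98 1.61 0.84] w 0.0007
axes xyz cols
 [[-0.002  0.114  0.993]
 [ 0.     0.993 -0.114]
 [-1.     0.    -0.002]]
(.504,-.0225,.075) tool shift [ 0.0103 -0.0043 -0.0225]
```

View pics/rk.png

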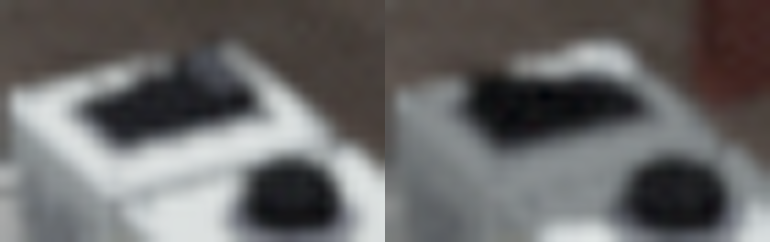

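View pics/f5.png

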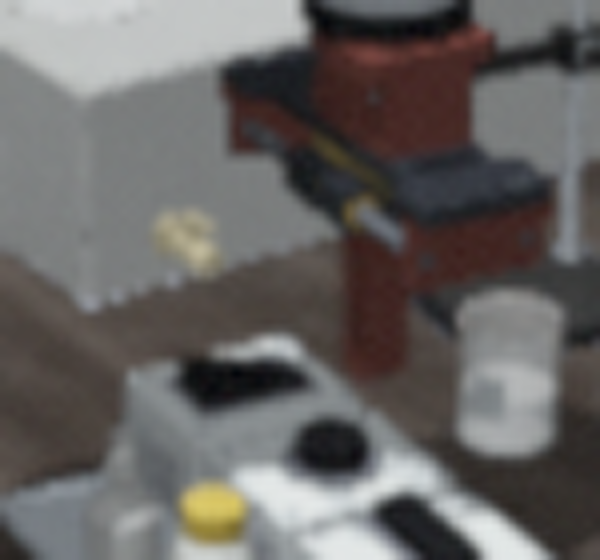

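The rocker has clearly flipped: its near end is now up. Next is the round button, with the top expected at a reported z of about 0.059 and full-in at about 0.051.

Call:
{"op": "drive_tool", "data": {
  "targets": [
    [0, -0.004, -0.0115, 0],
    [0, 0, -0.011, 0],
    [0, 0, 0, 0],
    [0.006, 0, 0, 0],
    [0.006, 0, 0, 0],
    [0.004, 0, 0, 0],
    [0.003, 0, 0, 0],
    [0, 0, 0, 0],
    [0, 0, 0, 0]
  ]
}}

```text
t: 7.65
eef_pos: [0.5049, -0.0224, 0.0664]
ee_rot: [0.706, 0.04, 0.706, -0.04]
wrist_force: [-0.0, 0.2, 0.3]
width: 0.0006
```

```bash
python3 tip.py 6 | head -1
```

```text
7.7 [ 0.5051 -0.0224  0.0667] [-0.68  0.27 -0.08] proj [275.9 198.7]
```

View pics/f6.png

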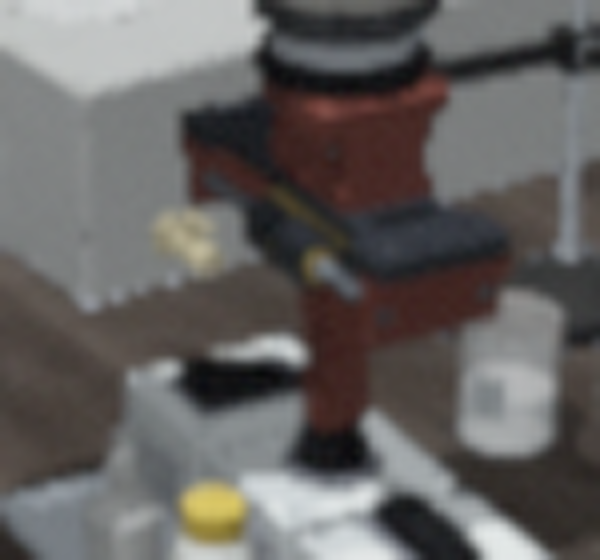

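The fingers are above the button with its rim visible around them. Pressing.

Call:
{"op": "drive_tool", "data": {
  "targets": [
    [0.003, 0, 0, 0],
    [0.003, 0, 0, 0],
    [0.002, 0, 0, 0],
    [0, 0, 0, 0]
  ]
}}

```text
t: 8.03
eef_pos: [0.5048, -0.0223, 0.0584]
ee_rot: [0.706, 0.04, 0.706, -0.04]
wrist_force: [-0.4, -0.1, -0.5]
width: 0.0004
```

Call:
{"op": "drive_tool", "data": {
  "targets": [
    [0.002, 0, 0, 0],
    [0.002, 0, 0, 0],
    [0, 0, 0, 0]
  ]
}}

```text
t: 8.28
eef_pos: [0.5049, -0.0223, 0.0545]
ee_rot: [0.706, 0.04, 0.706, -0.04]
wrist_force: [0.3, 0.3, 0.4]
width: 0.0003
```

Call:
{"op": "drive_tool", "data": {
  "targets": [
    [0.002, 0, 0, 0],
    [0, 0, 0, 0]
  ]
}}

```text
t: 8.45
eef_pos: [0.5049, -0.0224, 0.0526]
ee_rot: [0.706, 0.04, 0.706, -0.04]
wrist_force: [-0.5, 0.7, 1.1]
width: 0.0006
```

Call:
{"op": "drive_tool", "data": {
  "targets": [
    [0.0015, 0, 0, 0],
    [0, 0, 0, 0]
  ]
}}

```text
t: 8.62
eef_pos: [0.5049, -0.0223, 0.0511]
ee_rot: [0.706, 0.04, 0.706, -0.04]
wrist_force: [0.8, -0.3, 0.2]
width: 0.0008
```

```bash
python3 tip.py 7 | head -1
```

```text
8.6667 [ 0.5049 -0.0223  0.0511] [-0.2  -0.55  1.18] proj [275.8 202.4]
```

View pics/f7.png

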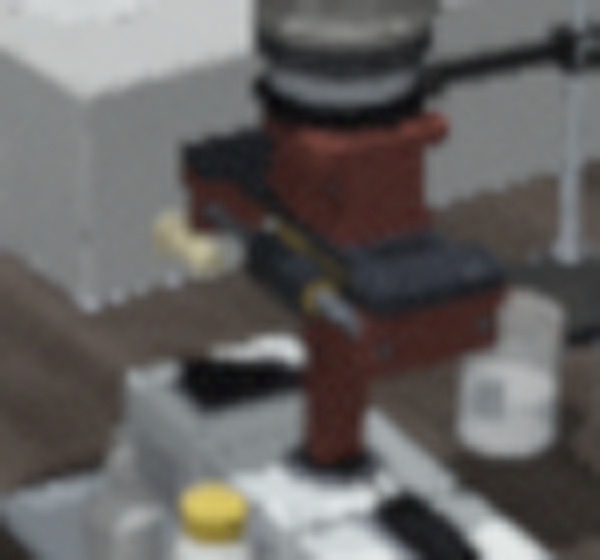

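The button has gone down with little force. Continuing to its hard stop.

Call:
{"op": "drive_tool", "data": {
  "targets": [
    [0.0015, 0, 0, 0],
    [0, 0, 0, 0]
  ]
}}

```text
t: 8.83
eef_pos: [0.5049, -0.0223, 0.0504]
ee_rot: [0.706, 0.04, 0.706, -0.04]
wrist_force: [-2.8, 0.5, 10.6]
width: 0.0005
```

Call:
{"op": "drive_tool", "data": {
  "targets": [
    [0.0015, 0, 0, 0],
    [0, 0, 0, 0]
  ]
}}

```text
t: 9.0
eef_pos: [0.505, -0.0223, 0.0502]
ee_rot: [0.706, 0.041, 0.706, -0.04]
wrist_force: [-8.6, 1.6, 26.9]
width: 0.0006
```

Call:
{"op": "drive_tool", "data": {
  "targets": [
    [0.001, 0, 0, 0],
    [0, 0, 0, 0]
  ]
}}

```text
t: 9.17
eef_pos: [0.5051, -0.0222, 0.05]
ee_rot: [0.706, 0.041, 0.706, -0.04]
wrist_force: [-12.5, 0.0, 38.6]
width: 0.0009
```

Rigid stop at a reported z of 0.0505, which is 78 mm real and the same offset as at the rocker. Lift, move over to the bar and look.

Call:
{"op": "drive_tool", "data": {
  "targets": [
    [-0.005, 0, 0, 0],
    [-0.015, 0, 0, 0],
    [-0.02, 0, 0, 0],
    [0, -0.02, 0, 0],
    [0, -0.022, 0, 0],
    [0, -0.022, 0, 0],
    [0, -0.02, -0.001, 0],
    [0, 0, 0, 0],
    [0, 0, 0, 0],
    [0, 0, 0, 0]
  ]
}}

```text
t: 10.0
eef_pos: [0.4945, -0.1048, 0.087]
ee_rot: [0.706, 0.04, 0.706, -0.04]
wrist_force: [0.0, 0.3, 0.2]
width: 0.0002
```

```bash
python3 tip.py 8 | head -1; python3 d.py "(.494,-.106,.0565)"
python3 - <<'E'
from h import *
a=[cv2.resize(dict(np.load(f'side{n}.npz'))['pixels'][175:215,250:300],None,fx=8,fy=8,interpolation=2) for n in '08']
cv2.imwrite('pics/bt.png',cv2.hconcat(a))
E
```

```text
10.05 [ 0.4946 -0.1044  0.0871] [-0.35 -0.   -0.23] proj [287.8 204.1]
t 10.05 pos [ 0.4946 -0.1044  0.0871] F [-0.35 -0.   -0.23] w 0.0005
axes xyz cols
 [[-0.     0.112  0.994]
 [ 0.001  0.994 -0.112]
 [-1.     0.001 -0.   ]]
(.494,-.106,.0565) tool shift [ 0.0306 -0.0017 -0.0004]
  return _methods._mean(a, axis=axis, dtype=dtype,
  ret = ret.dtype.type(ret / rcount)
```

View pics/bt.png

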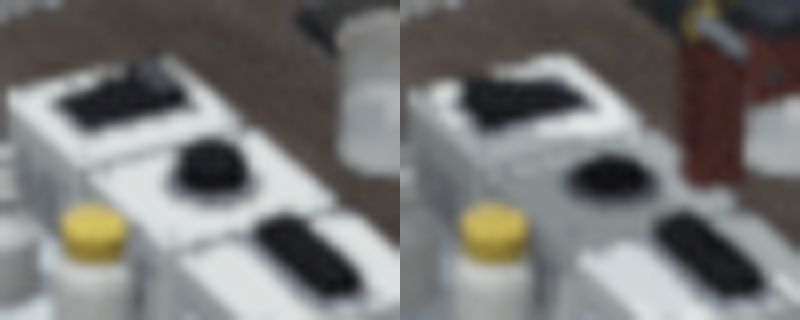

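View pics/f8.png

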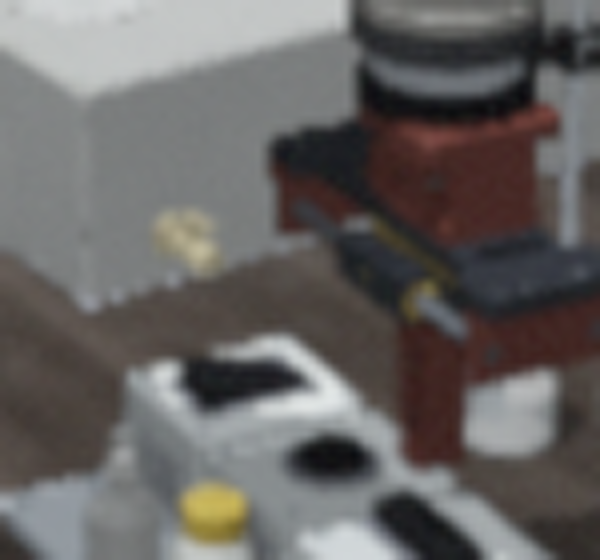

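The button stays in and the rocker stays on. Now the bar key: contact is expected at about 0.0565 and the stop at about 0.0495.

Call:
{"op": "drive_tool", "data": {
  "targets": [
    [0.008, -0.001, 0, 0],
    [0.008, 0, 0, 0],
    [0.006, 0, 0, 0],
    [0.004, 0, 0, 0],
    [0.002, 0, 0, 0],
    [0.002, 0, 0, 0],
    [0, 0, 0, 0]
  ]
}}

```text
t: 10.63
eef_pos: [0.4942, -0.1066, 0.0569]
ee_rot: [0.706, 0.04, 0.706, -0.04]
wrist_force: [0.8, -0.3, 0.4]
width: 0.0004
```

Call:
{"op": "drive_tool", "data": {
  "targets": [
    [0.002, 0, 0, 0],
    [0.002, 0, 0, 0],
    [0, 0, 0, 0]
  ]
}}

```text
t: 10.88
eef_pos: [0.4945, -0.1067, 0.0533]
ee_rot: [0.706, 0.04, 0.706, -0.04]
wrist_force: [0.3, -0.7, 3.2]
width: 0.0005
```

Call:
{"op": "drive_tool", "data": {
  "targets": [
    [0.002, 0, 0, 0],
    [0.001, 0, 0, 0],
    [0, 0, 0, 0]
  ]
}}

```text
t: 11.13
eef_pos: [0.4945, -0.1067, 0.0503]
ee_rot: [0.706, 0.04, 0.706, -0.04]
wrist_force: [-0.2, -1.0, 3.7]
width: 0.0003
```

Call:
{"op": "drive_tool", "data": {
  "targets": [
    [0.0015, 0, 0, 0],
    [0, 0, 0, 0]
  ]
}}

```text
t: 11.3
eef_pos: [0.4946, -0.1068, 0.0494]
ee_rot: [0.706, 0.04, 0.706, -0.04]
wrist_force: [-2.5, 0.1, 10.1]
width: 0.0009
```

The stop is at 0.0494 as predicted. I'll add a little preload and take a last look.

Call:
{"op": "drive_tool", "data": {
  "targets": [
    [0.001, 0, 0, 0],
    [0, 0, 0, 0],
    [0, 0, 0, 0],
    [0, 0, 0, 0]
  ]
}}

```text
t: 11.63
eef_pos: [0.4946, -0.1067, 0.0492]
ee_rot: [0.706, 0.041, 0.706, -0.04]
wrist_force: [-6.2, 1.4, 20.1]
width: 0.0006
```

```bash
python3 tip.py 9 2>/dev/null| head -1; python3 -c "
import cv2
a=cv2.imread('pics/side9.png'); cv2.imwrite('pics/s9.png',cv2.resize(a[150:250,220:350],None,fx=6,fy=6,interpolation=2))"
```

```text
11.6833 [ 0.4946 -0.1067  0.0492] [-5.5   0.29 20.82] proj [287.8 213.8]
```

View pics/s9.png

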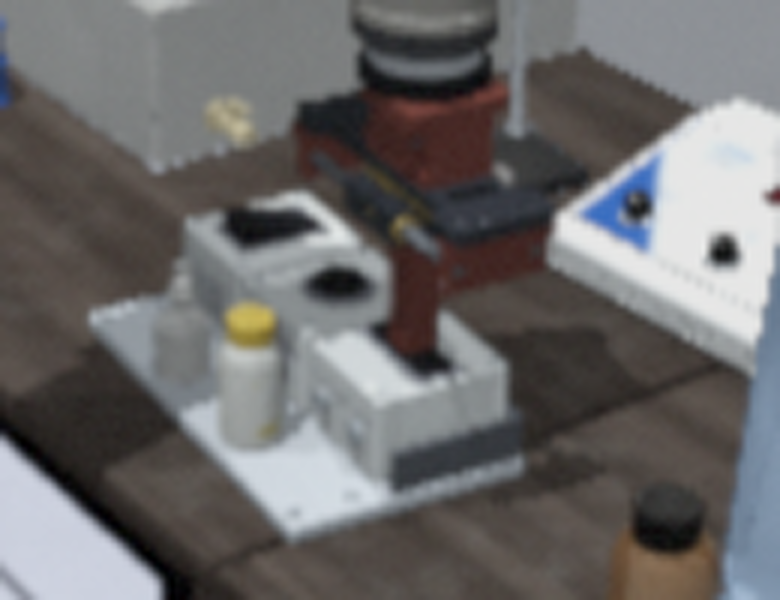

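The fingers hold the bar key down at about (415,350), the button is in at (338,282), the rocker is on at (270,222), and the bottles stand where they were.

```bash
python3 -c "
from rig import bot
print(bot.finish_job())"
```

```text
the job is handed in; nothing more can be done
None
```

I switched the rocker on, pushed the round button in, then pressed the bar key down, in that order. I handed the job in while still holding the key, at about 11.7 s of the 48 s allowed.

**End stops:** I pushed each control until it stopped rigidly.

| Control | Force at the stop (N) | Fingertip height, about (mm) |
|---|---|---|
| Rocker | 24 | 76 |
| Round button | 39 | 78 |
| Bar key (held at hand-in) | 20 | 77 |

**Last pictures:** The rocker is tilted on and the button stays in. The flask and buffer bottle stand where they were. I did not re-check every bystander: the gripper hides the beaker in the last view, and I did not view the top camera again.

**Disagreement:** The reported tool height was about 27 mm lower than the fingertips measured in the images. I worked from the images and contact forces instead; the same offset fitted all three stops.

**Force margin:** The button's 39 N (40 N at the wrist with the sideways part) was higher than needed. It was applied with the fingertips and is well under the 120 N wrist limit.

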